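Set out the inks in order

TASK

Set out the inks for a drawing session: move the four ink bottles from the wooden storage rack to the white desk rack, one bottle upright in each place, in the same left-to-right order (seen from the robot's side) as their colour tabs show on the storage rack. Keep the bottles upright and set each one down on the rack's floor rather than dropping it, and leave the pencil cup and the wooden figure where they are.

Things in the scene. Friction and masses are not known exactly. Their poses are not given: they have to be found in the camera images.
- storage_rack: Fixed beech rack: a row of four open places, 50 x 50 mm inside, holding the inks. Origin under the row's centre on the desk; y along the row, to the robot's left within 0.6 rad; x away from the robot. Place centres x 0, y +84, +28, -28, -84 mm (left to right from the robot's side). Floor 6 mm, walls 26 mm above the desk, 6 mm thick. The front rail with the colour tabs lies at x -25 to -51 mm.
- desk_rack: Fixed white steel rack, empty, its row of four places just like the storage rack's: origin under the row's centre on the desk, y along the row, to the robot's left within 0.6 rad; place centres x 0, y +84, +28, -28, -84 mm; 50 x 50 mm inside, floor 6 mm, walls 26 mm above the desk. Behind the places, x 31 to 75 mm, a trough 20 mm high holds two pencils that need no attention.
- ink_red: Closed red ink bottle, upright, about 80 g, with red cap and white paper band: body 34 mm in diameter up to 56 mm height, then shoulder, 25 mm cap from 67 to 88 mm. Origin: centre of its underside, z its axis. It stands within 5 mm of the middle of its place. Grasp the body from above, fingers closing across the row (rack's x), tips above the walls: the next bottle is only about 20 mm off.
- ink_yellow: Closed yellow ink bottle, upright, about 80 g, with yellow cap and white paper band: body 34 mm in diameter up to 56 mm height, then shoulder, 25 mm cap from 67 to 88 mm. Origin: centre of its underside, z its axis. It stands within 5 mm of the middle of its place. Grasp the body from above, fingers closing across the row (rack's x), tips above the walls: the next bottle is only about 20 mm off.
- ink_green: Closed green ink bottle, upright, about 80 g, with green cap and white paper band: body 34 mm in diameter up to 56 mm height, then shoulder, 25 mm cap from 67 to 88 mm. Origin: centre of its underside, z its axis. It stands within 5 mm of the middle of its place. Grasp the body from above, fingers closing across the row (rack's x), tips above the walls: the next bottle is only about 20 mm off.
- ink_blue: Closed blue ink bottle, upright, about 80 g, with blue cap and white paper band: body 34 mm in diameter up to 56 mm height, then shoulder, 25 mm cap from 67 to 88 mm. Origin: centre of its underside, z its axis. It stands within 5 mm of the middle of its place. Grasp the body from above, fingers closing across the row (rack's x), tips above the walls: the next bottle is only about 20 mm off.
- tab_red: Fixed red colour tab, 14 x 36 x 2 mm, on the storage rack's front rail, 38 mm in front (rack's -x) of the centre of the red ink's home place: at the start the red bottle always stands behind it. Origin: centre of its underside, 26 mm above the desk.
- tab_yellow: Fixed yellow colour tab, 14 x 36 x 2 mm, on the storage rack's front rail, 38 mm in front (rack's -x) of the centre of the yellow ink's home place: at the start the yellow bottle always stands behind it. Origin: centre of its underside, 26 mm above the desk.
- tab_green: Fixed green colour tab, 14 x 36 x 2 mm, on the storage rack's front rail, 38 mm in front (rack's -x) of the centre of the green ink's home place: at the start the green bottle always stands behind it. Origin: centre of its underside, 26 mm above the desk.
- tab_blue: Fixed blue colour tab, 14 x 36 x 2 mm, on the storage rack's front rail, 38 mm in front (rack's -x) of the centre of the blue ink's home place: at the start the blue bottle always stands behind it. Origin: centre of its underside, 26 mm above the desk.
- pencil_cup: Bystander: blue ceramic cup with pencils, 76 mm in diameter, about 175 mm high with the pencils, to the right of the racks. Origin: centre of its underside.
- wooden_figure: Bystander: standing jointed wooden artist's figure on a round foot, about 200 mm high and 75 mm wide, to the left of the racks. Origin: centre of its underside.

How it is judged:
At the end, for the whole second after the job is handed in: Each ink bottle stands in the desk rack, on its floor (underside within 4 mm of floor height), upright within 0.1 rad, its centre within 14 mm of the centre of the place that has the same rank along the row as its colour tab has on the storage rack, and at rest (below 0.02 m/s) (x of ink_red in the frame of desk_rack between -0.014 and 0.014 m and z of ink_red in the frame of desk_rack between 0.002 and 0.01 m and angle between each of ink_red, ink_yellow, ink_green, ink_blue's own z axis and vertical below 0.1 rad and linear speed of each of ink_red, ink_yellow, ink_green, ink_blue below 0.02 m/s and ((y of tab_red in the frame of storage_rack between 0.074 and 0.094 m and y of ink_red in the frame of desk_rack between 0.07 and 0.098 m) or (y of tab_red in the frame of storage_rack between 0.018 and 0.038 m and y of ink_red in the frame of desk_rack between 0.014 and 0.042 m) or (y of tab_red in the frame of storage_rack between -0.038 and -0.018 m and y of ink_red in the frame of desk_rack between -0.042 and -0.014 m) or (y of tab_red in the frame of storage_rack between -0.094 and -0.074 m and y of ink_red in the frame of desk_rack between -0.098 and -0.07 m)) and x of ink_yellow in the frame of desk_rack between -0.014 and 0.014 m and z of ink_yellow in the frame of desk_rack between 0.002 and 0.01 m and ((y of tab_yellow in the frame of storage_rack between 0.074 and 0.094 m and y of ink_yellow in the frame of desk_rack between 0.07 and 0.098 m) or (y of tab_yellow in the frame of storage_rack between 0.018 and 0.038 m and y of ink_yellow in the frame of desk_rack between 0.014 and 0.042 m) or (y of tab_yellow in the frame of storage_rack between -0.038 and -0.018 m and y of ink_yellow in the frame of desk_rack between -0.042 and -0.014 m) or (y of tab_yellow in the frame of storage_rack between -0.094 and -0.074 m and y of ink_yellow in the frame of desk_rack between -0.098 and -0.07 m)) and x of ink_green in the frame of desk_rack between -0.014 and 0.014 m and z of ink_green in the frame of desk_rack between 0.002 and 0.01 m and ((y of tab_green in the frame of storage_rack between 0.074 and 0.094 m and y of ink_green in the frame of desk_rack between 0.07 and 0.098 m) or (y of tab_green in the frame of storage_rack between 0.018 and 0.038 m and y of ink_green in the frame of desk_rack between 0.014 and 0.042 m) or (y of tab_green in the frame of storage_rack between -0.038 and -0.018 m and y of ink_green in the frame of desk_rack between -0.042 and -0.014 m) or (y of tab_green in the frame of storage_rack between -0.094 and -0.074 m and y of ink_green in the frame of desk_rack between -0.098 and -0.07 m)) and x of ink_blue in the frame of desk_rack between -0.014 and 0.014 m and z of ink_blue in the frame of desk_rack between 0.002 and 0.01 m and ((y of tab_blue in the frame of storage_rack between 0.074 and 0.094 m and y of ink_blue in the frame of desk_rack between 0.07 and 0.098 m) or (y of tab_blue in the frame of storage_rack between 0.018 and 0.038 m and y of ink_blue in the frame of desk_rack between 0.014 and 0.042 m) or (y of tab_blue in the frame of storage_rack between -0.038 and -0.018 m and y of ink_blue in the frame of desk_rack between -0.042 and -0.014 m) or (y of tab_blue in the frame of storage_rack between -0.094 and -0.074 m and y of ink_blue in the frame of desk_rack between -0.098 and -0.07 m))); the robot touches nothing.
It fails at once if an ink bottle was tipped by more than about 35 degrees (angle between any of ink_red, ink_yellow, ink_green, ink_blue's own z axis and vertical above 0.6 rad).
It fails at once if an ink bottle was let fall (moving faster than 0.6 m/s out of the fingers, a drop of about 2 cm) ((linear speed of ink_red above 0.6 m/s and contact force between the fingers and ink_red below 0.05 N) or (linear speed of ink_yellow above 0.6 m/s and contact force between the fingers and ink_yellow below 0.05 N) or (linear speed of ink_green above 0.6 m/s and contact force between the fingers and ink_green below 0.05 N) or (linear speed of ink_blue above 0.6 m/s and contact force between the fingers and ink_blue below 0.05 N)).
It fails at once if the pencil cup or the wooden figure was moved by more than 2 cm (distance of any of pencil_cup, wooden_figure from where it was at the start of the episode above 0.02 m).
It also fails if it takes over 104 s, if anything falls off the work surface, if the arm or the gripper's body presses on something with over 40 N, if the wrist force passes 120 N, or if a joint passes its speed limit or range.

ROBOT

A 6-joint arm with a two-finger parallel gripper is mounted at the origin on the work surface. World frame = base frame: x ahead of the robot, y to its left, z up, the work surface at z = 0. Lengths are in m, angles in rad, forces in N, time in s.
With the tool pointing down it reaches from about 0.375 to 0.825 m from the base axis. Payload 5.5 kg.
Tool frame: the origin (TCP) lies at the very end of the fingers, on their centre line; the grasp point (between the pads) lies 19 mm behind it; z points along the fingers, y is the line along which they close (so a half turn about z gives the same grasp; the last joint's range is limited). The gripper opens to 85 mm and grips with 20 to 120 N. Pads are 22 mm wide; open, the fingers measure 114 mm over their backs; the gripper's body (76 mm by 85 mm) begins 54 mm behind the grasp point. The pads swing forward as they close: fully open they stand 13 mm farther back than shut.
Start: joints at [1.299, 0.314, -0.047, 1.21, 0, 1.571], TCP at [0.161, 0.578, 0.231] pointing down, gripper open.
Joint ranges: [-2.67, 2.67], [-0.69, 1.73], [-1.03, 1.25], [-2.08, 2.16], [-1.42, 1.45], [-3.14, 3.14]. Speed limits (rad/s): [2.39, 2.39, 3.01, 3.14, 3.14, 3.14].

INTERFACE

Orientations are given as a 3x3 rotation matrix whose columns are the frame's x, y, z axes.
In Python, from station import sensors, camera, camera_model, bot, look_for, spot_point gives the robot as it stands. The module is installed in compiled form; this text tells all that it offers.
- The arm moves only by the tool play_rows, never from a script. Its argument "deltas" is a list of rows, each a list of 7 numbers: the shift along the world's x, y, z in units of 25 mm (1.0 is 25 mm), then the turn, a rotation vector about the world's x, y, z in units of 6 degrees (1.0 is 6 degrees), then the closure, from 0 (fully open) to 1 (shut). A call has 1 to 8 rows; each row shifts and turns the commanded pose from where the row before left it; what a row does not reach is not made up. A row lasts 1/12 s, in which the tool goes at most 41.7 mm and 7.16 degrees, less where a joint would pass 70% of its speed; a pose out of reach is approached as far as the arm can. A call is refused whole if a number of a shift passes 1 or a number of a turn 1, either way. A call with a gripper value outside its range is refused whole. The fingers move at their own pace and stop on an object; "squeeze" is the grip in N (left out, the last holds). Time passes only in rows, so rows that do not move let the fingers close. It gives the time, the measured TCP pose, the force, the opening and the grip force at its end, in the units of the state.
- sensors.state(): the state, without advancing time (a new reading comes with each control period).
- camera(name): name is "side" or "top" or "wrist"; returns the picture (400x640x3 uint8, blue, green, red); there is no depth.
- camera_model(name): a dict with "mtx" (3x3 intrinsics, pixels), "R" (3x3) and "t" (3): a world point X has camera coordinates R X + t; the wrist camera has in their place "hand_eye" (4x4, takes a point from camera to tool coordinates, whose origin is the TCP and whose axes are the flange's). Camera axes: x right, y down, z forward; pixel columns grow to the right and rows downward; lengths in m; the calibration is good to about 2 mm. A picture is of the moment at which its call begins: read the wrist's pose just before it. camera_model takes no time and is no camera call.
- bot.close_job(): hands the job in; it is judged then, once.
Trained networks look in the newest picture that a camera, given by its name, has taken for a name from the list of things; names that differ only in an ending like _2 or _b are one class to them, and where a whole thing is asked for, a point or a joint stands for the part that bears it (a point fixed in the world has none). Each returns a list of dicts, best first, with "score" (0 to 1); they miss things now and then, are a little off and sometimes report something else, mostly with a low value. They report only what shows in the picture. A call takes as long as a camera call.
- look_for(camera, thing): "at" ([x, y, z] in m, in world coordinates, good to about 4 mm: the middle of the surface that is visible of it).
- spot_point(camera, thing): "at" ([x, y, z] in m, in world coordinates, good to about 4 mm: a listed point, or the origin of a listed thing).
The state is a dict: "time_s": time; "q": joint angles; "joint_velocities": joint speeds; "joint_torque": joint torques, N m; "tool_pos": TCP position; "tcp_rot": TCP orientation; "contact_force": force on the tool from outside, world axes, zero at the start; "wrist_torque": the same for the moment, N m; "finger_gap": finger opening in m; "grasp_force": force on a finger pad.
Only numpy, scipy, OpenCV 4.12 (cv2) and the standard library are available. Lean on these libraries where they do the work, as an engineer would, in place of code of your own. Each camera call takes 0.05 s, during which the arm holds its last target. There are 200 camera calls.

## Working session

There is one attempt and no reset: what is moved stays moved. The work goes in short steps, Python scripts to look and compute and a tool call to move; the robot and the scene stay as the last step left them, time stands still between calls to the robot, and variables do not carry over. Pictures are saved under pics/ and viewed, at most 14 in all, crops included, and the job is handed in when it is done.

Besides the shell and the picture viewer there is one more tool, called after "Call:" by a JSON object that holds its "op" and its "data", one argument or row to a line. play_rows: Moves the arm, as the interface text tells. Its arguments: {"type":"object","properties":{"deltas":{"type":"array","items":{"type":"array","items":{"type":"number"}}},"squeeze":{"type":"number"}},"required":["deltas"]}

```bash
mkdir -p pics; cat > m.py <<'E'
from station import *
import cv2, numpy as np
E
python3 - <<'E'
from m import *
s=sensors.state(); print(s['time_s'],s['tool_pos'],s['tcp_rot'],s['finger_gap'])
for c in ['top','side']:
    cv2.imwrite(f'pics/{c}0.png',camera(c))
    for n in ['storage_rack','desk_rack','ink_red','ink_yellow','ink_green','ink_blue','tab_red','tab_yellow','tab_green','tab_blue','pencil_cup','wooden_figure']:
        print(c,n,[(np.round(d['at'],4).tolist(),round(d['score'],2)) for d in spot_point(c,n)[:2]])
E
```

```text
0.0 [0.16090659 0.57744163 0.23045565] [[-9.63288691e-01  2.68467288e-01 -4.62410774e-04]
 [ 2.68467685e-01  9.63287388e-01 -1.58419354e-03]
 [ 2.01303234e-05 -1.65017807e-03 -9.99998638e-01]] 0.08547163907480504
top storage_rack [([0.5909, -0.1962, 0.0044], 0.93)]
top desk_rack [([0.5396, 0.1619, 0.0062], 0.68)]
top ink_red [([0.5837, -0.1077, 0.0067], 0.66)]
top ink_yellow [([0.5505, -0.1674, 0.0278], 0.73), ([0.5427, -0.1138, 0.0244], 0.72)]
top ink_green [([0.5977, -0.277, 0.0028], 0.46), ([0.5478, -0.1674, 0.0267], 0.36)]
top ink_blue [([0.5862, -0.2192, 0.0013], 0.47)]
top tab_red [([0.5899, -0.2196, 0.0058], 0.67), ([0.5407, -0.1136, 0.023], 0.63)]
top tab_yellow [([0.5511, -0.1695, 0.0243], 0.55)]
top tab_green [([0.5613, -0.2813, 0.0271], 0.46)]
top tab_blue [([0.5524, -0.227, 0.0299], 0.64)]
top pencil_cup [([0.529, -0.451, -0.0003], 0.9)]
top wooden_figure [([0.5543, 0.4639, 0.0025], 0.55)]
side storage_rack [([0.5855, -0.1964, 0.0013], 0.7)]
side desk_rack [([0.542, 0.1599, 0.0029], 0.82)]
side ink_red [([0.5748, -0.1087, 0.0062], 0.78), ([0.5919, -0.226, 0.0071], 0.71)]
side ink_yellow [([0.5885, -0.163, 0.0049], 0.78), ([0.5953, -0.2759, 0.0043], 0.38)]
side ink_green [([0.5964, -0.2748, 0.0102], 0.96), ([0.5432, 0.1585, -0.0006], 0.32)]
side ink_blue [([0.5934, -0.2218, 0.0061], 0.65)]
side tab_red [([0.5423, -0.1117, 0.0253], 0.48)]
side tab_yellow [([0.5441, -0.168, 0.0262], 0.52)]
side tab_green [([0.5608, -0.281, 0.0289], 0.51), ([0.5438, -0.1111, 0.0246], 0.28)]
side tab_blue [([0.5539, -0.2267, 0.0284], 0.58), ([0.589, -0.1639, 0.0069], 0.57)]
side pencil_cup [([0.5252, -0.4503, -0.0003], 0.81)]
side wooden_figure [([0.56, 0.4696, 0.0024], 0.62), ([0.5441, 0.1638, -0.0006], 0.37)]
```

View pics/top0.png

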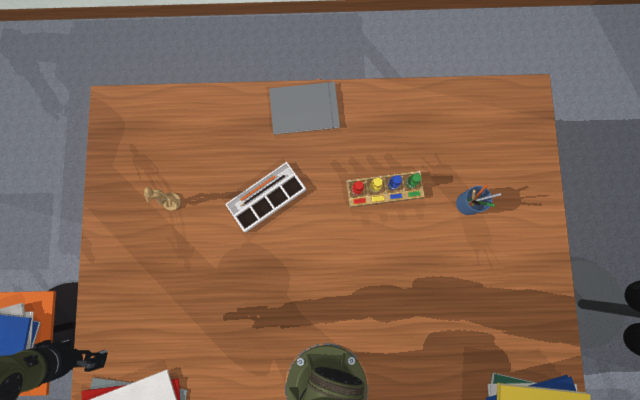

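View pics/side0.png

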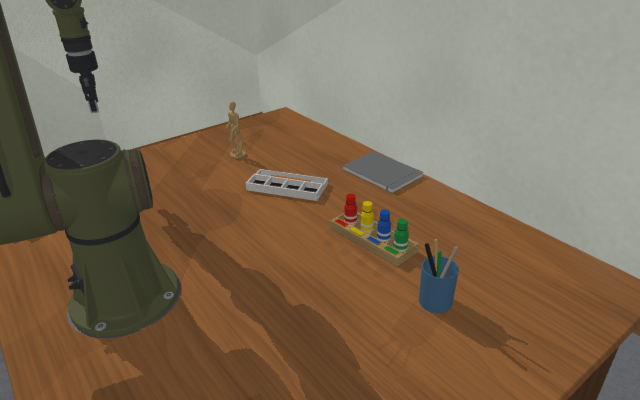

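```bash
python3 - <<'E'
from m import *
for c in ['top','side','wrist']:
    m=camera_model(c); print(c,m['mtx'].tolist() if hasattr(m['mtx'],'tolist') else m['mtx'], np.round(m.get('R',m.get('hand_eye')),4).tolist(), m.get('t'))
E
```

```text
top [[424.1305269936651, 0.0, 317.5745291221176], [0.0, 424.1305269936651, 201.37557625764788], [0.0, 0.0, 1.0]] [[-0.023, -0.9996, -0.0133], [-0.988, 0.0248, -0.1521], [0.1524, 0.0097, -0.9883]] [0.02783482 0.53796295 1.23827569]
side [[489.26679872890435, 0.0, 319.4203478012344], [0.0, 489.26679872890435, 195.42102202451193], [0.0, 0.0, 1.0]] [[0.7912, -0.6112, -0.0229], [-0.3326, -0.3985, -0.8548], [0.5133, 0.6839, -0.5185]] [-0.43860603  0.22722151  1.11141085]
wrist [[357.5226092700069, 0.0, 323.69768566469895], [0.0, 357.5226092700069, 198.5147926916007], [0.0, 0.0, 1.0]] [[0.0013, -0.9648, -0.2631, 0.0659], [1.0, 0.0015, -0.0009, 0.0008], [0.0013, -0.2631, 0.9648, -0.1426], [0.0, 0.0, 0.0, 1.0]] None
```

The top picture shows the order red (358,188), yellow (377,185), blue (395,183), green (415,181), with matching tabs, and the empty desk rack around (265,197). The side picture shows the same order. The desk rack is turned about 0.59 rad and the storage rack about 0.12 rad. I'll look from close by, desk rack first.

Call:
{"op": "play_rows", "data": {
  "deltas": [
    [0.69,-0.775,0.17,0,0,-0.283,0],
    [0.69,-0.775,0.17,0,0,-0.283,0],
    [0.69,-0.775,0.17,0,0,-0.283,0],
    [0.69,-0.775,0.17,0,0,-0.283,0],
    [0.69,-0.775,0.17,0,0,-0.283,0],
    [0.69,-0.775,0.17,0,0,-0.283,0],
    [0.69,-0.775,0.17,0,0,-0.283,0],
    [0.69,-0.775,0.17,0,0,-0.283,0]
  ]
}}

```text
time_s: 1.97
tool_pos: [0.2998, 0.422, 0.2656]
tcp_rot: [[-0.873, 0.488, 0.0], [0.488, 0.873, 0.0], [-0.0, 0.0, -1.0]]
contact_force: [0.7, -0.1, -0.0]
finger_gap: 0.0851
grasp_force: 0.0
```

Call:
{"op": "play_rows", "data": {
  "deltas": [
    [0.69,-0.775,0.17,0,0,-0.283,0],
    [0.69,-0.775,0.17,0,0,-0.283,0],
    [0.69,-0.775,0.17,0,0,-0.283,0],
    [0.69,-0.775,0.17,0,0,-0.283,0],
    [0.69,-0.775,0.17,0,0,-0.283,0],
    [0.69,-0.775,0.17,0,0,-0.283,0],
    [0.69,-0.775,0.17,0,0,-0.283,0],
    [0.69,-0.775,0.17,0,0,-0.283,0]
  ]
}}

```text
time_s: 2.63
tool_pos: [0.4378, 0.2669, 0.2997]
tcp_rot: [[-0.733, 0.68, 0.0], [0.68, 0.733, 0.0], [-0.0, 0.0, -1.0]]
contact_force: [-0.5, 0.4, 0.1]
finger_gap: 0.0852
grasp_force: 0.0
```

Call:
{"op": "play_rows", "data": {
  "deltas": [
    [0.69,-0.775,0.17,0,0,-0.283,0],
    [0.69,-0.775,0.17,0,0,-0.283,0],
    [0.69,-0.775,0.17,0,0,-0.283,0],
    [0.69,-0.775,0.17,0,0,-0.283,0],
    [0.69,-0.775,0.17,0,0,-0.283,0],
    [0.69,-0.775,0.17,0,0,-0.283,0],
    [0.69,-0.775,0.17,0,0,-0.283,0],
    [0.69,-0.775,0.17,0,0,-0.283,0]
  ]
}}

```text
time_s: 3.3
tool_pos: [0.5758, 0.1119, 0.3336]
tcp_rot: [[-0.553, 0.833, 0.0], [0.833, 0.553, 0.0], [-0.0, 0.0, -1.0]]
contact_force: [0.9, -0.4, -0.7]
finger_gap: 0.0854
grasp_force: 0.0
```

Call:
{"op": "play_rows", "data": {
  "deltas": [
    [0,0,0,0,0,0,0],
    [0,0,0,0,0,0,0],
    [0,0,0,0,0,0,0]
  ]
}}

```text
time_s: 3.55
tool_pos: [0.5747, 0.1131, 0.3331]
tcp_rot: [[-0.554, 0.832, -0.001], [0.832, 0.554, 0.0], [0.001, -0.0, -1.0]]
contact_force: [-0.0, 0.1, 0.7]
finger_gap: 0.0858
grasp_force: 0.0
```

```bash
cat >> m.py <<'E'
def wshot(fn):
    s=sensors.state(); im=camera('wrist'); cv2.imwrite(fn,im)
    np.savez(fn+'.npz',R=s['tcp_rot'],p=s['tool_pos']); return im
def unproj(fn,uv,z):
    d=np.load(fn+'.npz'); m=camera_model('wrist'); H=np.array(m['hand_eye']); R=d['R']@H[:3,:3]; o=d['R']@H[:3,3]+d['p']
    r=(np.linalg.inv(m['mtx'])@np.c_[np.atleast_2d(uv),np.ones(len(np.atleast_2d(uv)))].T).T@R.T
    return o+r*((z-o[2])/r[:,2])[:,None]
def proj(fn,X):
    d=np.load(fn+'.npz'); m=camera_model('wrist'); H=np.array(m['hand_eye']); R=d['R']@H[:3,:3]; o=d['R']@H[:3,3]+d['p']
    c=(np.atleast_2d(X)-o)@R@np.array(m['mtx']).T; return c[:,:2]/c[:,2:]
E
python3 - <<'E'
from m import *
s=sensors.state(); print(s['time_s'],s['tool_pos'],np.round(s['tcp_rot'],3).tolist(),s['q'])
wshot('pics/w1.png')
for n in ['desk_rack','storage_rack']:
    print(n,spot_point('wrist',n)[:2])
E
```

```text
3.55 [0.57473334 0.11312071 0.33305384] [[-0.554, 0.832, -0.001], [0.832, 0.554, 0.0], [0.001, -0.0, -1.0]] [1.94098309e-01 2.69776225e-01 1.23191320e-01 1.42486349e+00
 4.25784726e-04 1.17713394e+00]
desk_rack [{'at': [0.5474, 0.1585, 0.0038], 'score': 0.9}]
storage_rack [{'at': [0.5913, -0.1935, -0.0016], 'score': 0.91}]
```

View pics/w1.png

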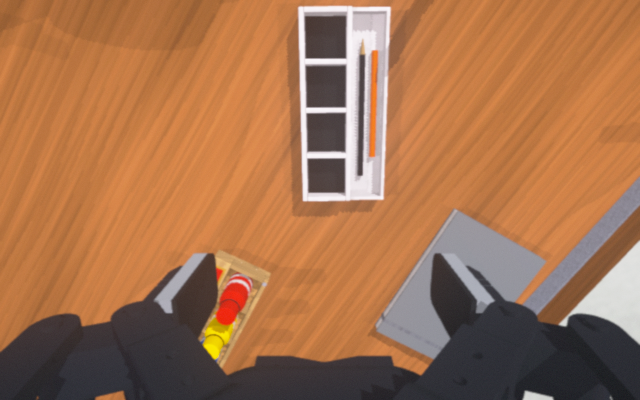

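The wrist picture shows the desk rack upright, its four dark places centred near (327,37), (327,86), (326,133) and (326,176), with the trough to the right and nothing in the way. I'll fit the pose by rendering the places.

```bash
cat >> m.py <<'E'
from scipy.optimize import minimize
def quad(c,z,h=.025): return [[c+dx*h,0,z,dy*h] for dx,dy in((-1,-1),(-1,1),(1,1),(1,-1))]
def fitrack(fn,p0,mask,zfloor=.006):
    def render(p):
        x,y,th=p; A=np.array([[np.cos(th),-np.sin(th)],[np.sin(th),np.cos(th)]]); out=np.zeros(mask.shape,np.float32)
        for c in(.084,.028,-.028,-.084):
            qs=[]
            for z in(zfloor,.026):
                q=np.array([(-.025,c-.025),(-.025,c+.025),(.025,c+.025),(.025,c-.025)])@A.T+[x,y]
                qs.append(proj(fn,np.c_[q,np.full(4,z)]).astype(np.float32))
            a,pts=cv2.intersectConvexConvex(*[cv2.convexHull(q) for q in qs])
            if pts is not None:
                l=np.zeros(mask.shape,np.uint8); cv2.fillPoly(l,[np.round(pts*16).astype(np.int32)],255,cv2.LINE_AA,4); out=np.maximum(out,l/255.)
        return out
    g=lambda m:cv2.GaussianBlur(m.astype(np.float32),(0,0),2)
    M=g(mask); f=lambda u:float(((g(render(u/[100,100,10]))-M)**2).sum())
    r=minimize(f,np.array(p0)*[100,100,10],method='Nelder-Mead',options=dict(initial_simplex=np.array(p0)*[100,100,10]+np.array([[0,0,0],[1,0,0],[0,1,0],[0,0,.5]])))
    return r.x/[100,100,10],r.fun,float((M**2).sum())
E
python3 - <<'E'
from m import *
fn='pics/w1.png'; im=cv2.imread(fn); g=im.max(2)
mask=np.zeros(g.shape); mask[5:195,300:350]=(g[5:195,300:350]<125)
print(mask.sum()); 
for p0 in([.545,.16,.588],[.55,.155,.55]): print(fitrack(fn,p0,mask))
print(unproj(fn,[[300.5,7.5],[304,200]],.026))
E
```

```text
5918.0
(array([0.54611661, 0.1612879 , 0.59735353]), np.float64(112.75162506103516), 5250.70556640625)
(array([0.54610416, 0.16115588, 0.59324435]), np.float64(111.06193542480469), 5250.70556640625)
[[0.4592983  0.23927942 0.026     ]
 [0.58617462 0.05061623 0.026     ]]
```

Call:
{"op": "play_rows", "data": {
  "deltas": [
    [0.05,-0.92,0,0,0,-0.28,0],
    [0.05,-0.92,0,0,0,-0.28,0],
    [0.05,-0.92,0,0,0,-0.28,0],
    [0.05,-0.92,0,0,0,-0.28,0],
    [0.05,-0.92,0,0,0,-0.28,0],
    [0.05,-0.92,0,0,0,-0.28,0],
    [0.05,-0.92,0,0,0,-0.28,0],
    [0.05,-0.92,0,0,0,-0.28,0]
  ]
}}

```text
time_s: 4.37
tool_pos: [0.5847, -0.0711, 0.3335]
tcp_rot: [[-0.346, 0.938, 0.0], [0.938, 0.346, 0.0], [0.0, 0.0, -1.0]]
contact_force: [-0.7, -0.0, 0.4]
finger_gap: 0.0854
grasp_force: 0.0
```

Call:
{"op": "play_rows", "data": {
  "deltas": [
    [0.05,-0.92,0,0,0,-0.28,0],
    [0.05,-0.92,0,0,0,-0.28,0],
    [0.05,-0.92,0,0,0,-0.28,0],
    [0.05,-0.92,0,0,0,-0.28,0],
    [0.05,-0.92,0,0,0,-0.28,0],
    [0.05,-0.92,0,0,0,-0.28,0],
    [0.05,-0.92,0,0,0,-0.28,0],
    [0.05,-0.92,0,0,0,-0.28,0]
  ]
}}

```text
time_s: 5.03
tool_pos: [0.5951, -0.2551, 0.3335]
tcp_rot: [[-0.118, 0.993, 0.0], [0.993, 0.118, 0.0], [0.0, 0.0, -1.0]]
contact_force: [1.4, 0.2, 0.3]
finger_gap: 0.0855
grasp_force: 0.0
```

Call:
{"op": "play_rows", "data": {
  "deltas": [
    [0,0,0,0,0,0,0],
    [0,0,0,0,0,0,0],
    [0,0,0,0,0,0,0]
  ]
}}

```text
time_s: 5.28
tool_pos: [0.595, -0.254, 0.3333]
tcp_rot: [[-0.119, 0.993, -0.0], [0.993, 0.119, 0.001], [0.001, -0.0, -1.0]]
contact_force: [0.2, 0.2, -0.0]
finger_gap: 0.0856
grasp_force: 0.0
```

```bash
python3 - <<'E'
from m import *
s=sensors.state(); print(s['time_s'],s['tool_pos'],np.round(s['tcp_rot'],3).tolist(),s['q'])
wshot('pics/w2.png')
for n in ['storage_rack','ink_red','ink_yellow','ink_blue','ink_green','tab_red','tab_green']:
    print(n,[(np.round(d['at'],4).tolist(),round(d['score'],2)) for d in spot_point('wrist',n)[:2]])
E
```

```text
5.2833 [ 0.59503501 -0.25399029  0.33328941] [[-0.119, 0.993, -0.0], [0.993, 0.119, 0.001], [0.001, -0.0, -1.0]] [-4.03657998e-01  3.95950899e-01  2.97999877e-01  1.47323172e+00
  4.34059332e-04  1.04735813e+00]
storage_rack [([0.5898, -0.1939, 0.0004], 0.83), ([0.5974, -0.2736, 0.0078], 0.62)]
ink_red [([0.5816, -0.1043, 0.0076], 0.56), ([0.5544, -0.2262, 0.0296], 0.19)]
ink_yellow [([0.5898, -0.1662, 0.0063], 0.91), ([0.5475, -0.1672, 0.028], 0.16)]
ink_blue [([0.5948, -0.2227, 0.0043], 0.85), ([0.5435, -0.1148, 0.0259], 0.3)]
ink_green [([0.5936, -0.2759, 0.0078], 0.69)]
tab_red [([0.5444, -0.1149, 0.0258], 0.86), ([0.5279, -0.4514, 0.0033], 0.43)]
tab_green [([0.5604, -0.2818, 0.0274], 0.74)]
```

View pics/w2.png

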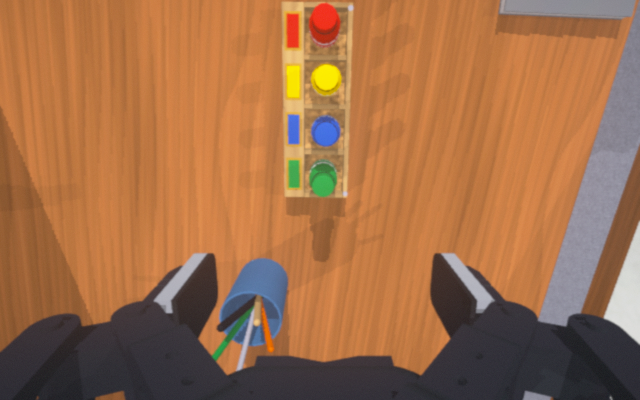

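The wrist picture shows the tabs at (293,30), (293,82), (294,129), (293,173) and the caps at about (324,18), (326,78), (325,130), (323,180), in the order red, yellow, blue, green.

```bash
python3 - <<'E'
from m import *
fn='pics/w2.png'; im=cv2.imread(fn); hsv=cv2.cvtColor(im,cv2.COLOR_BGR2HSV)
T=[]
hs=dict(red=0,yellow=29,blue=113,green=65)
for n,h in hs.items():
    d=np.abs((hsv[...,0].astype(int)-h+90)%180-90); mk=((d<(6 if n=='red' else 10))&(hsv[...,1]>150)&(hsv[...,2]>70)).astype(np.uint8)
    mk[200:]=0
    t=mk.copy(); t[:,:284]=0; t[:,302:]=0; b=mk.copy(); b[:,:306]=0; b[:,345:]=0
    ys,xs=np.nonzero(t); T.append(unproj(fn,[[xs.mean(),ys.mean()]],.028)[0][:2])
    cs,_=cv2.findContours(b,cv2.RETR_EXTERNAL,cv2.CHAIN_APPROX_NONE); c=max(cs,key=cv2.contourArea)
    print(n,len(xs),'tab',T[-1],'blob',cv2.boundingRect(c))
T=np.array(T); d=T[0]-T[3]; th=np.arctan2(-d[0],d[1]); print(th,np.linalg.norm(d)); X=np.array([np.cos(th),np.sin(th)]); Y=np.array([-X[1],X[0]])
c=T.mean(0)+.038*X; print('centre',c)
for k,(n) in enumerate(hs):
    p=c+Y*(.084-.056*k); print(n,p,'cap px',proj(fn,[*p,.088]),'r px',.0125*357/(.4756-.088))
cr=cv2.resize(im[0:205,270:360],None,fx=2.9*1,fy=2.9,interpolation=cv2.INTER_CUBIC)
for k in range(4):
    p=c+Y*(.084-.056*k); u=(proj(fn,[*p,.088])[0]-[270,0])*2.9; cv2.circle(cr,tuple(int(v) for v in u),34,(255,255,255),1)
cv2.imwrite('pics/c2.png',cr)
E
```

```text
red 319 tab [ 0.54256309 -0.11432318] blob (310, 3, 30, 40)
yellow 791 tab [ 0.55012364 -0.17971975] blob (311, 63, 31, 34)
blue 242 tab [ 0.55413705 -0.22534029] blob (313, 120, 26, 25)
green 146 tab [ 0.56087119 -0.28044125] blob (312, 174, 22, 22)
0.10976834642899419 0.16712390333913657
centre [ 0.58969504 -0.19579329]
red [ 0.580493   -0.11229885] cap px [[325.64290663  21.78390212]] r px 11.51315789473684
yellow [ 0.58662769 -0.16796181] cap px [[324.95387148  81.17592809]] r px 11.51315789473684
blue [ 0.59276239 -0.22362478] cap px [[324.31785341 135.99809669]] r px 11.51315789473684
green [ 0.59889708 -0.27928774] cap px [[323.7289601  186.75830256]] r px 11.51315789473684
```

View pics/c2.png

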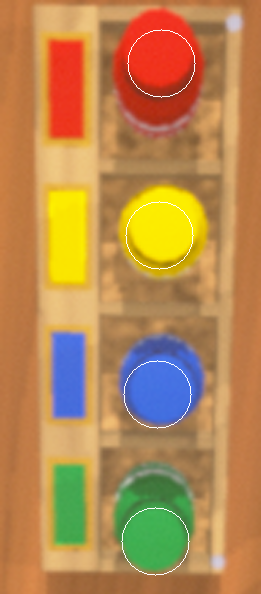

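The tabs, with the yellow one's contaminated mask left out, put the storage rack's centre at about (0.5895, -0.193) with θ 0.11. In the crop every bottle stands within about 2 mm of its place centre. Going above red.

Call:
{"op": "play_rows", "data": {
  "deltas": [
    [-0.075,0.72,-0.6,0,0,-0.01,0],
    [-0.075,0.72,-0.6,0,0,-0.01,0],
    [-0.075,0.72,-0.6,0,0,-0.01,0],
    [-0.075,0.72,-0.6,0,0,-0.01,0],
    [-0.075,0.72,-0.6,0,0,-0.01,0],
    [-0.075,0.72,-0.6,0,0,-0.01,0],
    [-0.075,0.72,-0.6,0,0,-0.01,0],
    [-0.075,0.72,-0.6,0,0,-0.01,0]
  ]
}}

```text
time_s: 6.35
tool_pos: [0.5799, -0.1101, 0.2128]
tcp_rot: [[-0.11, 0.994, 0.0], [0.994, 0.11, -0.0], [-0.0, 0.0, -1.0]]
contact_force: [0.9, -0.4, -0.4]
finger_gap: 0.0853
grasp_force: 0.0
```

Call:
{"op": "play_rows", "data": {
  "deltas": [
    [0,0,-0.7,0,0,0,0],
    [0,0,-0.7,0,0,0,0],
    [0,0,-0.7,0,0,0,0],
    [0,0,-0.7,0,0,0,0],
    [0,0,-0.7,0,0,0,0],
    [0,0,-0.3,0,0,0,0],
    [0,0,0,0,0,0,0],
    [0,0,0,0,0,0,0]
  ]
}}

```text
time_s: 7.02
tool_pos: [0.5801, -0.111, 0.1185]
tcp_rot: [[-0.11, 0.994, -0.0], [0.994, 0.11, 0.0], [0.0, -0.0, -1.0]]
contact_force: [0.6, -0.0, -0.8]
finger_gap: 0.0853
grasp_force: 0.0
```

```bash
python3 - <<'E'
from m import *
s=sensors.state(); print(s['time_s'],s['tool_pos'],np.round(s['tcp_rot'],3).tolist())
im=wshot('pics/w3.png')
for n in [(.580,-.110,.094)]: print(proj('pics/w3.png',n), proj('pics/w3.png',s['tool_pos']))
E
```

```text
7.0167 [ 0.58005637 -0.11099013  0.11854404] [[-0.11, 0.994, -0.0], [0.994, 0.11, 0.0], [0.0, -0.0, -1.0]]
[[322.0282661  237.47972044]] [[321.60521813 260.48304642]]
```

View pics/w3.png

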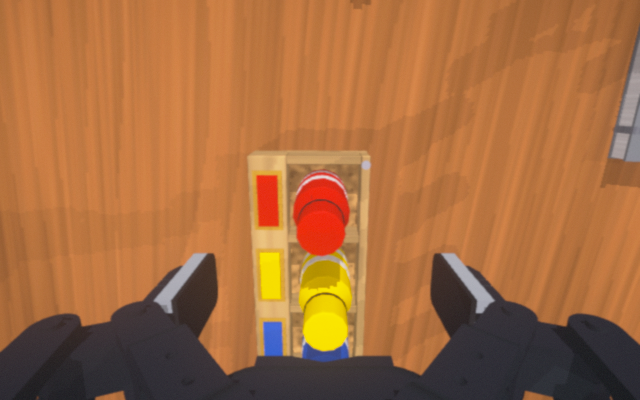

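Red cap top is at (321,231), yellow's at (326,325); both sit between the fingers. I'm computing their centres at cap height.

```bash
python3 - <<'E'
from m import *
print(unproj('pics/w3.png',[[321,231],[326,325]],.094)[:,:2].round(4))
print(unproj('pics/w2.png',[[325.2,19.7],[326.2,77.2],[324.1,134.5],[323.4,186.2]],.094)[:,:2].round(4))
E
```

```text
[[ 0.5791 -0.1066]
 [ 0.5876 -0.1597]]
[[ 0.58   -0.1117]
 [ 0.5874 -0.1643]
 [ 0.5923 -0.2215]
 [ 0.5983 -0.2773]]
```

Call:
{"op": "play_rows", "data": {
  "deltas": [
    [0,0.08,-0.5,0,0,0,0],
    [0,0,-0.5,0,0,0,0],
    [0,0,-0.5,0,0,0,0],
    [0,0,-0.5,0,0,0,0],
    [0,0,-0.5,0,0,0,0],
    [0,0,-0.5,0,0,0,0],
    [0,0,-0.5,0,0,0,0],
    [0,0,0,0,0,0,0]
  ]
}}

```text
time_s: 7.73
tool_pos: [0.5795, -0.1089, 0.0299]
tcp_rot: [[-0.11, 0.994, -0.001], [0.994, 0.11, 0.0], [0.0, -0.001, -1.0]]
contact_force: [-0.6, 0.2, 0.3]
finger_gap: 0.0855
grasp_force: 0.0
```

Call:
{"op": "play_rows", "data": {
  "deltas": [
    [0,0,0,0,0,0,0.3],
    [0,0,0,0,0,0,0.4],
    [0,0,0,0,0,0,0.5],
    [0,0,0,0,0,0,0.6],
    [0,0,0,0,0,0,0.7],
    [0,0,0,0,0,0,0.8],
    [0,0,0,0,0,0,0.8],
    [0,0,0,0,0,0,0.8]
  ],
  "squeeze": 25
}}

```text
time_s: 8.4
tool_pos: [0.5807, -0.1092, 0.0319]
tcp_rot: [[-0.11, 0.994, 0.001], [0.994, 0.11, -0.0], [-0.001, 0.001, -1.0]]
contact_force: [-1.4, 0.2, 6.0]
finger_gap: 0.0334
grasp_force: 24.7
```

```bash
python3 - <<'E'
from m import *
s=sensors.state(); print(s['time_s'],s['tool_pos'],s['contact_force'],s['wrist_torque'],s['finger_gap'],s['grasp_force'])
wshot('pics/w4.png')
E
```

```text
8.4 [ 0.58073125 -0.10920147  0.03190505] [-1.35047589  0.16226027  5.96639962] [0.01553503 0.28908733 0.03182027] 0.03339663064200833 24.66233789920807
```

View pics/w4.png

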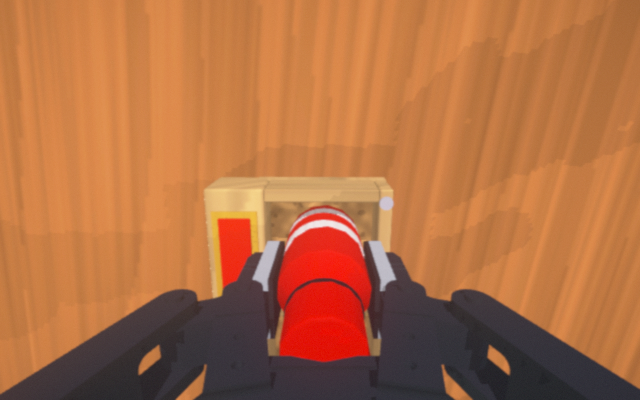

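Red is held: the fingers straddle it at (325,270), gap 33.4 mm. Lift and carry to place 1.

Call:
{"op": "play_rows", "data": {
  "deltas": [
    [0,0,0.4,0,0,0,0.8],
    [0,0,0.6,0,0,0,0.8],
    [0,0,0.8,0,0,0,0.8],
    [0,0,0.8,0,0,0,0.8],
    [0,0,0.8,0,0,0,0.8],
    [0,0,0.8,0,0,0,0.8],
    [0,0,0.6,0,0,0,0.8],
    [0,0,0.2,0,0,0,0.8]
  ],
  "squeeze": 30
}}

```text
time_s: 9.12
tool_pos: [0.5815, -0.1093, 0.1591]
tcp_rot: [[-0.11, 0.994, 0.004], [0.994, 0.11, -0.001], [-0.001, 0.004, -1.0]]
contact_force: [1.0, -1.2, -1.3]
finger_gap: 0.0332
grasp_force: 30.0
```

Call:
{"op": "play_rows", "data": {
  "deltas": [
    [-0.2,0.85,0,0,0,0.288,0.8],
    [-0.2,0.85,0,0,0,0.288,0.8],
    [-0.2,0.85,0,0,0,0.288,0.8],
    [-0.2,0.85,0,0,0,0.288,0.8],
    [-0.2,0.85,0,0,0,0.288,0.8],
    [-0.2,0.85,0,0,0,0.288,0.8],
    [-0.2,0.85,0,0,0,0.288,0.8],
    [-0.2,0.85,0,0,0,0.288,0.8]
  ]
}}

```text
time_s: 9.78
tool_pos: [0.5392, 0.0619, 0.1553]
tcp_rot: [[-0.346, 0.938, -0.001], [0.938, 0.346, -0.0], [0.0, -0.001, -1.0]]
contact_force: [-0.9, -0.1, -0.5]
finger_gap: 0.0334
grasp_force: 30.0
```

Call:
{"op": "play_rows", "data": {
  "deltas": [
    [-0.2,0.85,0,0,0,0.288,0.8],
    [-0.2,0.85,0,0,0,0.288,0.8],
    [-0.2,0.85,0,0,0,0.288,0.8],
    [-0.2,0.85,0,0,0,0.288,0.8],
    [-0.2,0.85,0,0,0,0.288,0.8],
    [-0.2,0.85,0,0,0,0.288,0.8],
    [-0.2,0.85,0,0,0,0.288,0.8],
    [-0.2,0.83,0,0,0,0.288,0.8]
  ]
}}

```text
time_s: 10.45
tool_pos: [0.4993, 0.2314, 0.1554]
tcp_rot: [[-0.56, 0.829, -0.001], [0.829, 0.56, -0.0], [0.0, -0.001, -1.0]]
contact_force: [-0.7, 0.8, -0.8]
finger_gap: 0.0332
grasp_force: 30.0
```

Call:
{"op": "play_rows", "data": {
  "deltas": [
    [0,0,-0.4,0,0,0,0.8],
    [0,0,-0.5,0,0,0,0.8],
    [0,0,-0.5,0,0,0,0.8],
    [0,0,-0.5,0,0,0,0.8],
    [0,0,-0.4,0,0,0,0.8],
    [0,0,-0.2,0,0,0,0.8],
    [0,0,0,0,0,0,0.8],
    [0,0,0,0,0,0,0.8]
  ]
}}

```text
time_s: 11.12
tool_pos: [0.5, 0.2302, 0.0932]
tcp_rot: [[-0.558, 0.83, -0.0], [0.83, 0.558, -0.0], [-0.0, -0.001, -1.0]]
contact_force: [0.7, -0.2, -1.4]
finger_gap: 0.0333
grasp_force: 30.0
```

```bash
python3 - <<'E'
from m import *
s=sensors.state(); print(s['time_s'],s['tool_pos'],s['contact_force'],s['finger_gap'],s['grasp_force'])
fn='pics/w5.png'
im=wshot(fn); X=np.array([.8293,.5589]);Y=np.array([-X[1],X[0]])
P=np.array([[*(np.array([.5465,.1613])+X*a+Y*(.084+b)),.026] for a,b in((-.025,-.025),(-.025,.025),(.025,.025),(.025,-.025))])
cv2.polylines(im,[np.round(proj(fn,P)).astype(np.int32)],True,(0,255,0),1); cv2.imwrite('pics/w5b.png',im)
E
```

```text
11.1167 [0.50000434 0.23016324 0.09316036] [ 0.68831557 -0.18084736 -1.3857497 ] 0.03329950685866655 30.015665888786316
```

View pics/w5b.png

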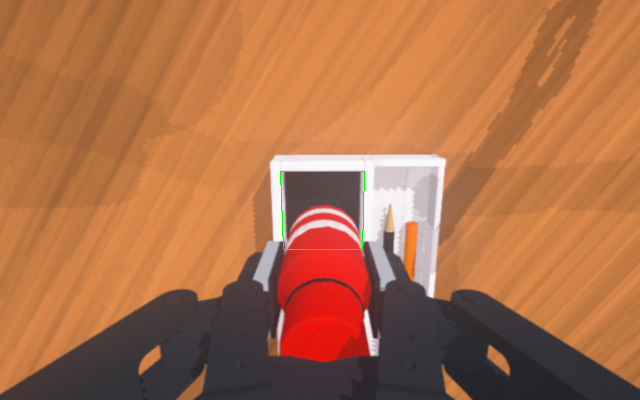

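The green outline of the place lies on the rack's rim (282–364 by 171), and red is centred on it at column 323. Lower and release.

Call:
{"op": "play_rows", "data": {
  "deltas": [
    [0,0,-0.4,0,0,0,0.8],
    [0,0,-0.5,0,0,0,0.8],
    [0,0,-0.5,0,0,0,0.8],
    [0,0,-0.45,0,0,0,0.8],
    [0,0,-0.3,0,0,0,0.8],
    [0,0,-0.2,0,0,0,0.8],
    [0,0,-0.1,0,0,0,0.8],
    [0,0,0,0,0,0,0.8]
  ]
}}

```text
time_s: 11.83
tool_pos: [0.5001, 0.2305, 0.0322]
tcp_rot: [[-0.559, 0.829, -0.0], [0.829, 0.559, -0.0], [0.0, -0.0, -1.0]]
contact_force: [0.4, 0.0, -0.1]
finger_gap: 0.0329
grasp_force: 30.1
```

Call:
{"op": "play_rows", "data": {
  "deltas": [
    [0,0,0,0,0,0,0.8],
    [0,0,0,0,0,0,0.5],
    [0,0,0,0,0,0,0.3],
    [0,0,0,0,0,0,0],
    [0,0,0,0,0,0,0],
    [0,0,0,0,0,0,0],
    [0,0,0,0,0,0,0],
    [0,0,0,0,0,0,0]
  ]
}}

```text
time_s: 12.5
tool_pos: [0.5001, 0.2305, 0.0321]
tcp_rot: [[-0.559, 0.829, 0.0], [0.829, 0.559, -0.0], [-0.0, 0.0, -1.0]]
contact_force: [1.2, -0.1, -0.3]
finger_gap: 0.0855
grasp_force: 0.0
```

Call:
{"op": "play_rows", "data": {
  "deltas": [
    [0,0,0.6,0,0,0,0],
    [0,0,0.6,0,0,0,0],
    [0,0,0.8,0,0,0,0],
    [0,0,0.8,0,0,0,0],
    [0,0,0.8,0,0,0,0],
    [0,0,0.8,0,0,0,0],
    [0,0,0.4,0,0,0,0],
    [0,0,0.2,0,0,0,0]
  ]
}}

```text
time_s: 13.17
tool_pos: [0.501, 0.2309, 0.1587]
tcp_rot: [[-0.559, 0.829, 0.002], [0.829, 0.559, 0.001], [-0.0, 0.003, -1.0]]
contact_force: [-0.2, -0.0, -1.3]
finger_gap: 0.0851
grasp_force: 0.0
```

```bash
python3 - <<'E'
from m import *
s=sensors.state(); print(s['time_s'],s['tool_pos'])
wshot('pics/w6.png'); print(proj('pics/w6.png',[.4996,.2310,.094]))
E
```

```text
13.1667 [0.5010417  0.23092816 0.15872997]
[[320.05290318 212.62216531]]
```

View pics/w6.png

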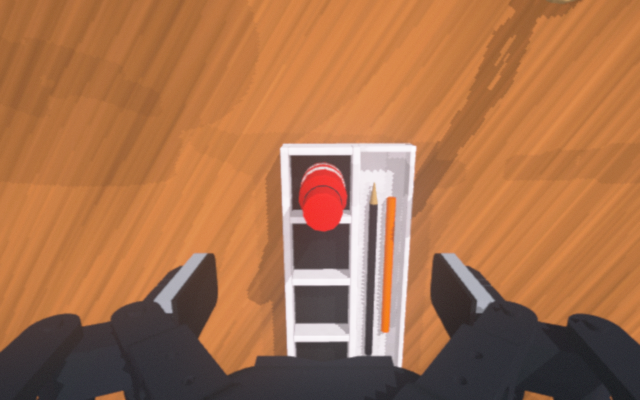

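Red stands in place 1, its cap at (323,209) against the expected (320,213). Next, yellow.

Call:
{"op": "play_rows", "data": {
  "deltas": [
    [0.22,-0.98,0,0,0,-0.288,0],
    [0.22,-0.98,0,0,0,-0.288,0],
    [0.22,-0.98,0,0,0,-0.288,0],
    [0.22,-0.98,0,0,0,-0.288,0],
    [0.22,-0.98,0,0,0,-0.288,0],
    [0.22,-0.98,0,0,0,-0.288,0],
    [0.22,-0.98,0,0,0,-0.288,0],
    [0.22,-0.98,0,0,0,-0.288,0]
  ]
}}

```text
time_s: 13.88
tool_pos: [0.5433, 0.0332, 0.1555]
tcp_rot: [[-0.343, 0.939, -0.002], [0.939, 0.343, -0.0], [0.001, -0.002, -1.0]]
contact_force: [0.5, 0.0, -0.3]
finger_gap: 0.0855
grasp_force: 0.0
```

Call:
{"op": "play_rows", "data": {
  "deltas": [
    [0.22,-0.98,0,0,0,-0.288,0],
    [0.22,-0.98,0,0,0,-0.288,0],
    [0.22,-0.98,0,0,0,-0.288,0],
    [0.22,-0.98,0,0,0,-0.288,0],
    [0.22,-0.98,0,0,0,-0.288,0],
    [0.22,-0.98,0,0,0,-0.288,0],
    [0.22,-0.98,0,0,0,-0.288,0],
    [0.22,-0.98,0,0,0,-0.288,0]
  ]
}}

```text
time_s: 14.55
tool_pos: [0.5874, -0.1625, 0.1553]
tcp_rot: [[-0.108, 0.994, -0.002], [0.994, 0.108, 0.001], [0.001, -0.002, -1.0]]
contact_force: [0.7, 0.7, -0.4]
finger_gap: 0.0854
grasp_force: 0.0
```

Call:
{"op": "play_rows", "data": {
  "deltas": [
    [0,0,0,0,0,0,0],
    [0,0,0,0,0,0,0],
    [0,0,0,0,0,0,0]
  ]
}}

```text
time_s: 14.8
tool_pos: [0.5872, -0.1611, 0.1557]
tcp_rot: [[-0.11, 0.994, -0.002], [0.994, 0.11, 0.001], [0.001, -0.002, -1.0]]
contact_force: [0.8, -0.0, -1.0]
finger_gap: 0.0855
grasp_force: 0.0
```

```bash
cat >> m.py <<'E'
def caps(fn,names,box=None):
    s=sensors.state(); print(round(s['time_s'],2),s['tool_pos'].round(4) if hasattr(s['tool_pos'],'round') else s['tool_pos']); im=wshot(fn)
    for n in names: print(n,[(np.round(d['at'],4).tolist(),round(d['score'],2)) for d in spot_point('wrist',n)[:2]])
    return im
E
python3 - <<'E'
from m import *
caps('pics/w7.png',['ink_yellow','ink_blue','ink_green'])
E
```

```text
14.8 [ 0.5872 -0.1611  0.1557]
ink_yellow [([0.5889, -0.169, 0.0063], 0.73)]
ink_blue [([0.5922, -0.2186, 0.0036], 0.63)]
ink_green [([0.5957, -0.2757, 0.0056], 0.64)]
```

View pics/w7.png

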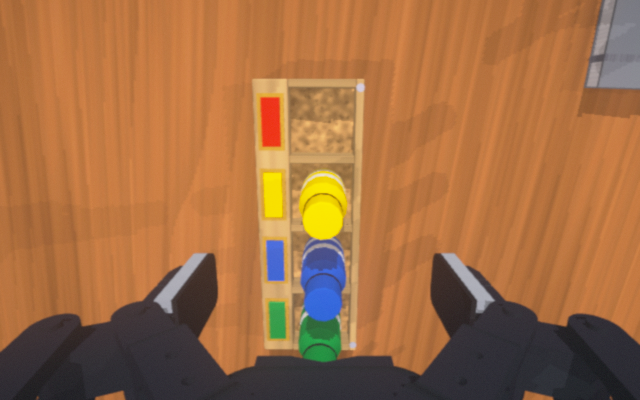

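Yellow's cap is at (323,217), about 2 mm nearer (-y) than the TCP; the spacing to blue, at (323,298), is fine. Grasp yellow.

Call:
{"op": "play_rows", "data": {
  "deltas": [
    [0.02,-0.08,-0.6,0,0,0,0],
    [0,0,-0.7,0,0,0,0],
    [0,0,-0.7,0,0,0,0],
    [0,0,-0.7,0,0,0,0],
    [0,0,-0.7,0,0,0,0],
    [0,0,-0.7,0,0,0,0],
    [0,0,-0.6,0,0,0,0],
    [0,0,-0.3,0,0,0,0]
  ]
}}

```text
time_s: 15.67
tool_pos: [0.5873, -0.1624, 0.0302]
tcp_rot: [[-0.111, 0.994, -0.002], [0.994, 0.111, 0.001], [0.001, -0.002, -1.0]]
contact_force: [-0.2, 0.7, -0.7]
finger_gap: 0.0858
grasp_force: 0.0
```

Call:
{"op": "play_rows", "data": {
  "deltas": [
    [0,0,0,0,0,0,0.3],
    [0,0,0,0,0,0,0.4],
    [0,0,0,0,0,0,0.5],
    [0,0,0,0,0,0,0.6],
    [0,0,0,0,0,0,0.7],
    [0,0,0,0,0,0,0.8],
    [0,0,0,0,0,0,0.8],
    [0,0,0,0,0,0,0.8]
  ],
  "squeeze": 25
}}

```text
time_s: 16.33
tool_pos: [0.5895, -0.1638, 0.0334]
tcp_rot: [[-0.11, 0.994, 0.002], [0.994, 0.11, -0.0], [-0.001, 0.002, -1.0]]
contact_force: [-0.7, 0.4, 6.3]
finger_gap: 0.0334
grasp_force: 25.1
```

Call:
{"op": "play_rows", "data": {
  "deltas": [
    [0,0,0.4,0,0,0,0.8],
    [0,0,0.6,0,0,0,0.8],
    [0,0,0.8,0,0,0,0.8],
    [0,0,0.8,0,0,0,0.8],
    [0,0,0.8,0,0,0,0.8],
    [0,0,0.8,0,0,0,0.8],
    [0,0,0.6,0,0,0,0.8],
    [0,0,0.2,0,0,0,0.8]
  ],
  "squeeze": 30
}}

```text
time_s: 17.0
tool_pos: [0.59, -0.164, 0.1605]
tcp_rot: [[-0.11, 0.994, 0.004], [0.994, 0.11, -0.001], [-0.002, 0.004, -1.0]]
contact_force: [1.0, -0.5, -0.3]
finger_gap: 0.033
grasp_force: 29.9
```

Call:
{"op": "play_rows", "data": {
  "deltas": [
    [0,0,0,0,0,0,0.8],
    [0,0,0,0,0,0,0.8],
    [0,0,0,0,0,0,0.8]
  ]
}}

```text
time_s: 17.25
tool_pos: [0.5877, -0.1633, 0.1558]
tcp_rot: [[-0.11, 0.994, -0.002], [0.994, 0.11, 0.001], [0.001, -0.002, -1.0]]
contact_force: [-0.1, 1.1, -0.4]
finger_gap: 0.0332
grasp_force: 29.9
```

Call:
{"op": "play_rows", "data": {
  "deltas": [
    [-0.142,0.87,0,0,0,0.288,0.8],
    [-0.142,0.87,0,0,0,0.288,0.8],
    [-0.142,0.87,0,0,0,0.288,0.8],
    [-0.142,0.87,0,0,0,0.288,0.8],
    [-0.142,0.87,0,0,0,0.288,0.8],
    [-0.142,0.87,0,0,0,0.288,0.8],
    [-0.142,0.87,0,0,0,0.288,0.8],
    [-0.142,0.87,0,0,0,0.288,0.8]
  ]
}}

```text
time_s: 17.92
tool_pos: [0.5589, 0.0115, 0.1556]
tcp_rot: [[-0.346, 0.938, -0.002], [0.938, 0.346, -0.0], [0.001, -0.002, -1.0]]
contact_force: [2.1, 0.3, -1.2]
finger_gap: 0.0331
grasp_force: 29.9
```

Call:
{"op": "play_rows", "data": {
  "deltas": [
    [-0.142,0.87,0,0,0,0.288,0.8],
    [-0.142,0.87,0,0,0,0.288,0.8],
    [-0.142,0.87,0,0,0,0.288,0.8],
    [-0.142,0.87,0,0,0,0.288,0.8],
    [-0.142,0.87,0,0,0,0.288,0.8],
    [-0.142,0.87,0,0,0,0.288,0.8],
    [-0.142,0.87,0,0,0,0.288,0.8],
    [-0.142,0.87,0,0,0,0.288,0.8]
  ]
}}

```text
time_s: 18.58
tool_pos: [0.5306, 0.1852, 0.1556]
tcp_rot: [[-0.56, 0.829, -0.002], [0.829, 0.56, -0.001], [0.001, -0.002, -1.0]]
contact_force: [-0.3, -0.0, -1.0]
finger_gap: 0.0334
grasp_force: 29.9
```

Call:
{"op": "play_rows", "data": {
  "deltas": [
    [0,0,-0.4,0,0,0,0.8],
    [0,0,-0.5,0,0,0,0.8],
    [0,0,-0.5,0,0,0,0.8],
    [0,0,-0.5,0,0,0,0.8],
    [0,0,-0.4,0,0,0,0.8],
    [0,0,-0.2,0,0,0,0.8],
    [0,0,0,0,0,0,0.8],
    [0,0,0,0,0,0,0.8]
  ]
}}

```text
time_s: 19.25
tool_pos: [0.5315, 0.1841, 0.0942]
tcp_rot: [[-0.558, 0.83, -0.001], [0.83, 0.558, -0.0], [0.0, -0.001, -1.0]]
contact_force: [0.5, -0.1, -1.3]
finger_gap: 0.0334
grasp_force: 30.0
```

Call:
{"op": "play_rows", "data": {
  "deltas": [
    [0,0,-0.4,0,0,0,0.8],
    [0,0,-0.5,0,0,0,0.8],
    [0,0,-0.5,0,0,0,0.8],
    [0,0,-0.45,0,0,0,0.8],
    [0,0,-0.3,0,0,0,0.8],
    [0,0,-0.2,0,0,0,0.8],
    [0,0,-0.1,0,0,0,0.8],
    [0,0,0,0,0,0,0.8]
  ]
}}

```text
time_s: 19.92
tool_pos: [0.5318, 0.1845, 0.0336]
tcp_rot: [[-0.559, 0.829, 0.0], [0.829, 0.559, 0.0], [-0.0, 0.0, -1.0]]
contact_force: [-0.3, -0.9, -0.3]
finger_gap: 0.0329
grasp_force: 30.0
```

Call:
{"op": "play_rows", "data": {
  "deltas": [
    [0,0,0,0,0,0,0.8],
    [0,0,0,0,0,0,0.5],
    [0,0,0,0,0,0,0.3],
    [0,0,0,0,0,0,0],
    [0,0,0,0,0,0,0],
    [0,0,0,0,0,0,0],
    [0,0,0,0,0,0,0],
    [0,0,0,0,0,0,0]
  ]
}}

```text
time_s: 20.58
tool_pos: [0.5318, 0.1845, 0.0333]
tcp_rot: [[-0.559, 0.829, -0.0], [0.829, 0.559, 0.0], [0.0, 0.0, -1.0]]
contact_force: [-0.0, 0.1, -0.1]
finger_gap: 0.0856
grasp_force: 0.0
```

Call:
{"op": "play_rows", "data": {
  "deltas": [
    [0,0,0.6,0,0,0,0],
    [0,0,0.6,0,0,0,0],
    [0,0,0.8,0,0,0,0],
    [0,0,0.8,0,0,0,0],
    [0,0,0.8,0,0,0,0],
    [0,0,0.8,0,0,0,0],
    [0,0,0.4,0,0,0,0],
    [0,0,0.2,0,0,0,0]
  ]
}}

```text
time_s: 21.25
tool_pos: [0.5328, 0.1848, 0.16]
tcp_rot: [[-0.559, 0.829, 0.003], [0.829, 0.559, 0.001], [-0.001, 0.003, -1.0]]
contact_force: [0.4, 0.2, -0.3]
finger_gap: 0.0854
grasp_force: 0.0
```

Call:
{"op": "play_rows", "data": {
  "deltas": [
    [0,0,0,0,0,0,0],
    [0,0,0,0,0,0,0],
    [0,0,0,0,0,0,0]
  ]
}}

```text
time_s: 21.5
tool_pos: [0.5309, 0.1842, 0.1569]
tcp_rot: [[-0.559, 0.829, -0.002], [0.829, 0.559, -0.001], [0.001, -0.002, -1.0]]
contact_force: [-0.5, 0.4, -1.0]
finger_gap: 0.0851
grasp_force: 0.0
```

```bash
python3 - <<'E'
from m import *
caps('pics/w8.png',['ink_red','ink_yellow','desk_rack'])
E
```

```text
21.5 [0.5309 0.1842 0.1569]
ink_red [([0.5002, 0.231, 0.0033], 0.78)]
ink_yellow [([0.5349, 0.1824, 0.0021], 0.72)]
desk_rack []
```

View pics/w8.png

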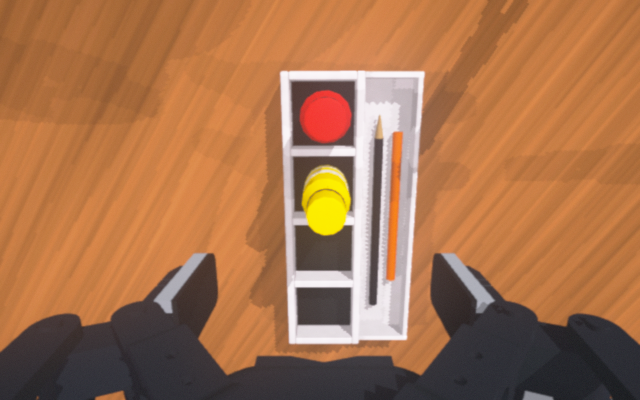

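Red (325,117) and yellow (326,212) both stand upright in places 1 and 2. Next, blue.

Call:
{"op": "play_rows", "data": {
  "deltas": [
    [0.137,-0.9,0,0,0,-0.256,0],
    [0.137,-0.9,0,0,0,-0.256,0],
    [0.137,-0.9,0,0,0,-0.256,0],
    [0.137,-0.9,0,0,0,-0.256,0],
    [0.137,-0.9,0,0,0,-0.256,0],
    [0.137,-0.9,0,0,0,-0.256,0],
    [0.137,-0.9,0,0,0,-0.256,0],
    [0.137,-0.9,0,0,0,-0.256,0]
  ]
}}

```text
time_s: 22.37
tool_pos: [0.559, 0.0034, 0.1579]
tcp_rot: [[-0.368, 0.93, -0.0], [0.93, 0.368, -0.0], [0.0, -0.0, -1.0]]
contact_force: [0.3, -0.6, 0.0]
finger_gap: 0.0851
grasp_force: 0.0
```

Call:
{"op": "play_rows", "data": {
  "deltas": [
    [0.137,-0.9,0,0,0,-0.256,0],
    [0.137,-0.9,0,0,0,-0.256,0],
    [0.137,-0.9,0,0,0,-0.256,0],
    [0.137,-0.9,0,0,0,-0.256,0],
    [0.137,-0.9,0,0,0,-0.256,0],
    [0.137,-0.9,0,0,0,-0.256,0],
    [0.137,-0.9,0,0,0,-0.256,0],
    [0.137,-0.9,0,0,0,-0.256,0]
  ]
}}

```text
time_s: 23.03
tool_pos: [0.5864, -0.1766, 0.1578]
tcp_rot: [[-0.162, 0.987, -0.001], [0.987, 0.162, 0.0], [0.0, -0.001, -1.0]]
contact_force: [0.6, 0.2, 0.2]
finger_gap: 0.0857
grasp_force: 0.0
```

Call:
{"op": "play_rows", "data": {
  "deltas": [
    [0.137,-0.9,0,0,0,-0.256,0],
    [0.137,-0.9,0,0,0,-0.256,0],
    [0,0,0,0,0,0,0],
    [0,0,0,0,0,0,0],
    [0,0,0,0,0,0,0]
  ]
}}

```text
time_s: 23.45
tool_pos: [0.593, -0.2201, 0.1578]
tcp_rot: [[-0.11, 0.994, -0.001], [0.994, 0.11, 0.001], [0.001, -0.001, -1.0]]
contact_force: [-0.0, -0.5, 0.5]
finger_gap: 0.0854
grasp_force: 0.0
```

```bash
python3 - <<'E'
from m import *
im=caps('pics/w9.png',['ink_blue','ink_green'])
hsv=cv2.cvtColor(im,cv2.COLOR_BGR2HSV)
for n,h in (('blue',113),('green',65)):
    mk=((abs(hsv[...,0].astype(int)-h)<12)&(hsv[...,1]>120)&(hsv[...,2]>60)).astype(np.uint8); mk[:,:292]=0; mk[:,400:]=0; mk[:130]=0
    cs,_=cv2.findContours(mk,cv2.RETR_EXTERNAL,cv2.CHAIN_APPROX_NONE); x,y,w,hh=cv2.boundingRect(max(cs,key=cv2.contourArea))
    # cap: lower end of blob; cap radius px at cap height
    r=.0125*357/(.157+.1426-.094); c=[x+w/2,y+hh-r]; print(n,(x,y,w,hh),c,unproj('pics/w9.png',[c],.094)[0][:2].round(4))
E
```

```text
23.45 [ 0.593  -0.2201  0.1578]
ink_blue [([0.5956, -0.22, 0.006], 0.83), ([0.5525, -0.2274, 0.0257], 0.73)]
ink_green [([0.596, -0.278, 0.006], 0.55)]
blue (301, 173, 46, 62) [324.0, 213.295233463035] [ 0.5939 -0.2188]
green (299, 244, 43, 71) [320.5, 293.295233463035] [ 0.5977 -0.2728]
```

Blue is centred under the tool within about 2 mm. Grasp it, lift, and carry.

Call:
{"op": "play_rows", "data": {
  "deltas": [
    [0.02,0,-0.6,0,0,0,0],
    [0,0,-0.7,0,0,0,0],
    [0,0,-0.7,0,0,0,0],
    [0,0,-0.7,0,0,0,0],
    [0,0,-0.7,0,0,0,0],
    [0,0,-0.7,0,0,0,0],
    [0,0,-0.65,0,0,0,0],
    [0,0,-0.3,0,0,0,0]
  ]
}}

```text
time_s: 24.27
tool_pos: [0.5926, -0.2191, 0.03]
tcp_rot: [[-0.111, 0.994, -0.003], [0.994, 0.111, 0.001], [0.001, -0.003, -1.0]]
contact_force: [-1.0, -0.0, -0.5]
finger_gap: 0.0851
grasp_force: 0.0
```

Call:
{"op": "play_rows", "data": {
  "deltas": [
    [0,0,0,0,0,0,0.3],
    [0,0,0,0,0,0,0.4],
    [0,0,0,0,0,0,0.5],
    [0,0,0,0,0,0,0.6],
    [0,0,0,0,0,0,0.7],
    [0,0,0,0,0,0,0.8],
    [0,0,0,0,0,0,0.8],
    [0,0,0,0,0,0,0.8]
  ],
  "squeeze": 25
}}

```text
time_s: 24.93
tool_pos: [0.5948, -0.2208, 0.0334]
tcp_rot: [[-0.11, 0.994, 0.002], [0.994, 0.11, -0.001], [-0.001, 0.002, -1.0]]
contact_force: [-1.9, 0.3, 5.6]
finger_gap: 0.0334
grasp_force: 24.9
```

Call:
{"op": "play_rows", "data": {
  "deltas": [
    [0,0,0.4,0,0,0,0.8],
    [0,0,0.6,0,0,0,0.8],
    [0,0,0.8,0,0,0,0.8],
    [0,0,0.8,0,0,0,0.8],
    [0,0,0.8,0,0,0,0.8],
    [0,0,0.8,0,0,0,0.8],
    [0,0,0.6,0,0,0,0.8],
    [0,0,0.2,0,0,0,0.8]
  ],
  "squeeze": 30
}}

```text
time_s: 25.6
tool_pos: [0.5953, -0.2211, 0.1605]
tcp_rot: [[-0.11, 0.994, 0.004], [0.994, 0.11, -0.002], [-0.002, 0.004, -1.0]]
contact_force: [-0.6, -0.2, -1.2]
finger_gap: 0.0334
grasp_force: 30.0
```

Call:
{"op": "play_rows", "data": {
  "deltas": [
    [0,0,0,0,0,0,0.8],
    [0,0,0,0,0,0,0.8],
    [0,0,0,0,0,0,0.8]
  ]
}}

```text
time_s: 25.85
tool_pos: [0.5931, -0.2202, 0.1557]
tcp_rot: [[-0.11, 0.994, -0.002], [0.994, 0.11, 0.001], [0.001, -0.002, -1.0]]
contact_force: [-0.4, 0.3, -1.4]
finger_gap: 0.0328
grasp_force: 30.0
```

Call:
{"op": "play_rows", "data": {
  "deltas": [
    [-0.078,0.895,0,0,0,0.288,0.8],
    [-0.078,0.895,0,0,0,0.288,0.8],
    [-0.078,0.895,0,0,0,0.288,0.8],
    [-0.078,0.895,0,0,0,0.288,0.8],
    [-0.078,0.895,0,0,0,0.288,0.8],
    [-0.078,0.895,0,0,0,0.288,0.8],
    [-0.078,0.895,0,0,0,0.288,0.8],
    [-0.078,0.895,0,0,0,0.288,0.8]
  ]
}}

```text
time_s: 26.52
tool_pos: [0.5772, -0.0404, 0.1556]
tcp_rot: [[-0.346, 0.938, -0.002], [0.938, 0.346, 0.0], [0.001, -0.002, -1.0]]
contact_force: [-0.2, 1.1, -0.5]
finger_gap: 0.033
grasp_force: 30.0
```

Call:
{"op": "play_rows", "data": {
  "deltas": [
    [-0.078,0.895,0,0,0,0.288,0.8],
    [-0.078,0.895,0,0,0,0.288,0.8],
    [-0.078,0.895,0,0,0,0.288,0.8],
    [-0.078,0.895,0,0,0,0.288,0.8],
    [-0.078,0.895,0,0,0,0.288,0.8],
    [-0.078,0.895,0,0,0,0.288,0.8],
    [-0.078,0.895,0,0,0,0.288,0.8],
    [-0.078,0.895,0,0,0,0.288,0.8]
  ]
}}

```text
time_s: 27.18
tool_pos: [0.5616, 0.1383, 0.1556]
tcp_rot: [[-0.56, 0.829, -0.002], [0.829, 0.56, -0.001], [0.001, -0.002, -1.0]]
contact_force: [-0.3, 0.0, -0.4]
finger_gap: 0.0333
grasp_force: 30.0
```

Call:
{"op": "play_rows", "data": {
  "deltas": [
    [0,0,-0.4,0,0,0,0.8],
    [0,0,-0.5,0,0,0,0.8],
    [0,0,-0.5,0,0,0,0.8],
    [0,0,-0.5,0,0,0,0.8],
    [0,0,-0.4,0,0,0,0.8],
    [0,0,-0.2,0,0,0,0.8],
    [0,0,0,0,0,0,0.8],
    [0,0,0,0,0,0,0.8]
  ]
}}

```text
time_s: 27.85
tool_pos: [0.5625, 0.1371, 0.0942]
tcp_rot: [[-0.558, 0.83, -0.001], [0.83, 0.558, -0.0], [0.0, -0.001, -1.0]]
contact_force: [0.7, 0.3, -1.1]
finger_gap: 0.0335
grasp_force: 30.0
```

Call:
{"op": "play_rows", "data": {
  "deltas": [
    [0,0,-0.4,0,0,0,0.8],
    [0,0,-0.5,0,0,0,0.8],
    [0,0,-0.5,0,0,0,0.8],
    [0,0,-0.45,0,0,0,0.8],
    [0,0,-0.3,0,0,0,0.8],
    [0,0,-0.2,0,0,0,0.8],
    [0,0,-0.1,0,0,0,0.8],
    [0,0,0,0,0,0,0.8]
  ]
}}

```text
time_s: 28.52
tool_pos: [0.5628, 0.1375, 0.0337]
tcp_rot: [[-0.559, 0.829, 0.0], [0.829, 0.559, 0.0], [-0.0, 0.0, -1.0]]
contact_force: [1.0, 1.2, -0.3]
finger_gap: 0.033
grasp_force: 30.2
```

Call:
{"op": "play_rows", "data": {
  "deltas": [
    [0,0,0,0,0,0,0.8],
    [0,0,0,0,0,0,0.5],
    [0,0,0,0,0,0,0.3],
    [0,0,0,0,0,0,0],
    [0,0,0,0,0,0,0],
    [0,0,0,0,0,0,0],
    [0,0,0,0,0,0,0],
    [0,0,0,0,0,0,0]
  ]
}}

```text
time_s: 29.18
tool_pos: [0.5627, 0.1375, 0.0333]
tcp_rot: [[-0.559, 0.829, 0.0], [0.829, 0.559, 0.0], [-0.0, 0.0, -1.0]]
contact_force: [0.3, -1.2, 0.7]
finger_gap: 0.0852
grasp_force: 0.0
```

Call:
{"op": "play_rows", "data": {
  "deltas": [
    [0,0,0.6,0,0,0,0],
    [0,0,0.6,0,0,0,0],
    [0,0,0.8,0,0,0,0],
    [0,0,0.8,0,0,0,0],
    [0,0,0.8,0,0,0,0],
    [0,0,0.8,0,0,0,0],
    [0,0,0.4,0,0,0,0],
    [0,0,0.2,0,0,0,0]
  ]
}}

```text
time_s: 29.85
tool_pos: [0.5637, 0.1377, 0.1601]
tcp_rot: [[-0.559, 0.829, 0.003], [0.829, 0.559, 0.001], [-0.001, 0.003, -1.0]]
contact_force: [0.9, 0.2, -0.7]
finger_gap: 0.0855
grasp_force: 0.0
```

Call:
{"op": "play_rows", "data": {
  "deltas": [
    [0,0,0,0,0,0,0],
    [0,0,0,0,0,0,0],
    [0,0,0,0,0,0,0]
  ]
}}

```text
time_s: 30.1
tool_pos: [0.5619, 0.1373, 0.1569]
tcp_rot: [[-0.559, 0.829, -0.002], [0.829, 0.559, -0.001], [0.001, -0.002, -1.0]]
contact_force: [-0.4, 0.3, 0.3]
finger_gap: 0.0856
grasp_force: 0.0
```

```bash
python3 - <<'E'
from m import *
caps('pics/w10.png',['ink_red','ink_yellow','ink_blue'])
E
```

```text
30.1 [0.5619 0.1373 0.1569]
ink_red [([0.5013, 0.2307, 0.0044], 0.96)]
ink_yellow [([0.5338, 0.1833, 0.0061], 0.84)]
ink_blue [([0.566, 0.1402, 0.0051], 0.57)]
```

Blue is in place 3. Next, green.

Call:
{"op": "play_rows", "data": {
  "deltas": [
    [0.08,-0.918,0,0,0,-0.256,0],
    [0.08,-0.918,0,0,0,-0.256,0],
    [0.08,-0.918,0,0,0,-0.256,0],
    [0.08,-0.918,0,0,0,-0.256,0],
    [0.08,-0.918,0,0,0,-0.256,0],
    [0.08,-0.918,0,0,0,-0.256,0],
    [0.08,-0.918,0,0,0,-0.256,0],
    [0.08,-0.918,0,0,0,-0.256,0]
  ]
}}

```text
time_s: 30.97
tool_pos: [0.5785, -0.0472, 0.1579]
tcp_rot: [[-0.368, 0.93, -0.001], [0.93, 0.368, 0.0], [0.0, -0.001, -1.0]]
contact_force: [0.3, -1.5, -1.1]
finger_gap: 0.0851
grasp_force: 0.0
```

Call:
{"op": "play_rows", "data": {
  "deltas": [
    [0.08,-0.918,0,0,0,-0.256,0],
    [0.08,-0.918,0,0,0,-0.256,0],
    [0.08,-0.918,0,0,0,-0.256,0],
    [0.08,-0.918,0,0,0,-0.256,0],
    [0.08,-0.918,0,0,0,-0.256,0],
    [0.08,-0.918,0,0,0,-0.256,0],
    [0.08,-0.918,0,0,0,-0.256,0],
    [0.08,-0.918,0,0,0,-0.256,0]
  ]
}}

```text
time_s: 31.63
tool_pos: [0.5945, -0.2308, 0.1578]
tcp_rot: [[-0.162, 0.987, -0.001], [0.987, 0.162, 0.0], [0.0, -0.001, -1.0]]
contact_force: [0.7, -0.0, -1.4]
finger_gap: 0.0857
grasp_force: 0.0
```

Call:
{"op": "play_rows", "data": {
  "deltas": [
    [0.08,-0.918,0,0,0,-0.256,0],
    [0.08,-0.918,0,0,0,-0.256,0],
    [0,0,0,0,0,0,0],
    [0,0,0,0,0,0,0],
    [0,0,0,0,0,0,0]
  ]
}}

```text
time_s: 32.05
tool_pos: [0.5983, -0.2751, 0.1577]
tcp_rot: [[-0.11, 0.994, -0.001], [0.994, 0.11, 0.001], [0.001, -0.001, -1.0]]
contact_force: [-1.1, 0.4, -0.0]
finger_gap: 0.0855
grasp_force: 0.0
```

```bash
python3 - <<'E'
from m import *
im=caps('pics/w11.png',['ink_green'])
hsv=cv2.cvtColor(im,cv2.COLOR_BGR2HSV)
for n,h in (('green',65),):
    mk=((abs(hsv[...,0].astype(int)-h)<12)&(hsv[...,1]>120)&(hsv[...,2]>60)).astype(np.uint8); mk[:,:292]=0; mk[:,400:]=0; mk[:130]=0
    cs,_=cv2.findContours(mk,cv2.RETR_EXTERNAL,cv2.CHAIN_APPROX_NONE); x,y,w,hh=cv2.boundingRect(max(cs,key=cv2.contourArea))
    r=.0125*357/(.157+.1426-.094); c=[x+w/2,y+hh-r]; print(n,(x,y,w,hh),c,unproj('pics/w11.png',[c],.094)[0][:2].round(4))
E
```

```text
32.05 [ 0.5983 -0.2751  0.1577]
ink_green [([0.5916, -0.2795, 0.007], 0.68)]
green (298, 175, 46, 61) [321.0, 214.295233463035] [ 0.5975 -0.2746]
```

Call:
{"op": "play_rows", "data": {
  "deltas": [
    [-0.02,-0.03,-0.6,0,0,0,0],
    [0,0,-0.7,0,0,0,0],
    [0,0,-0.7,0,0,0,0],
    [0,0,-0.7,0,0,0,0],
    [0,0,-0.7,0,0,0,0],
    [0,0,-0.7,0,0,0,0],
    [0,0,-0.65,0,0,0,0],
    [0,0,-0.3,0,0,0,0]
  ]
}}

```text
time_s: 32.82
tool_pos: [0.597, -0.2746, 0.0299]
tcp_rot: [[-0.112, 0.994, -0.003], [0.994, 0.112, 0.001], [0.002, -0.003, -1.0]]
contact_force: [-0.3, -1.0, -0.1]
finger_gap: 0.0851
grasp_force: 0.0
```

Call:
{"op": "play_rows", "data": {
  "deltas": [
    [0,0,0,0,0,0,0.3],
    [0,0,0,0,0,0,0.4],
    [0,0,0,0,0,0,0.5],
    [0,0,0,0,0,0,0.6],
    [0,0,0,0,0,0,0.7],
    [0,0,0,0,0,0,0.8],
    [0,0,0,0,0,0,0.8],
    [0,0,0,0,0,0,0.8]
  ],
  "squeeze": 25
}}

```text
time_s: 33.48
tool_pos: [0.5992, -0.2768, 0.0335]
tcp_rot: [[-0.11, 0.994, 0.002], [0.994, 0.11, -0.001], [-0.001, 0.002, -1.0]]
contact_force: [-1.1, 0.2, 6.5]
finger_gap: 0.0334
grasp_force: 25.3
```

Call:
{"op": "play_rows", "data": {
  "deltas": [
    [0,0,0.4,0,0,0,0.8],
    [0,0,0.6,0,0,0,0.8],
    [0,0,0.8,0,0,0,0.8],
    [0,0,0.8,0,0,0,0.8],
    [0,0,0.8,0,0,0,0.8],
    [0,0,0.8,0,0,0,0.8],
    [0,0,0.6,0,0,0,0.8],
    [0,0,0.2,0,0,0,0.8]
  ],
  "squeeze": 30
}}

```text
time_s: 34.15
tool_pos: [0.5996, -0.2771, 0.1606]
tcp_rot: [[-0.11, 0.994, 0.004], [0.994, 0.11, -0.002], [-0.002, 0.004, -1.0]]
contact_force: [1.0, 0.2, 0.1]
finger_gap: 0.033
grasp_force: 29.9
```

Call:
{"op": "play_rows", "data": {
  "deltas": [
    [0,0,0,0,0,0,0.8],
    [0,0,0,0,0,0,0.8],
    [0,0,0,0,0,0,0.8]
  ]
}}

```text
time_s: 34.4
tool_pos: [0.5974, -0.276, 0.1557]
tcp_rot: [[-0.11, 0.994, -0.002], [0.994, 0.11, 0.001], [0.001, -0.002, -1.0]]
contact_force: [-0.5, 0.3, -0.9]
finger_gap: 0.0329
grasp_force: 29.9
```

Call:
{"op": "play_rows", "data": {
  "deltas": [
    [-0.01,0.92,0,0,0,0.288,0.8],
    [-0.01,0.92,0,0,0,0.288,0.8],
    [-0.01,0.92,0,0,0,0.288,0.8],
    [-0.01,0.92,0,0,0,0.288,0.8],
    [-0.01,0.92,0,0,0,0.288,0.8],
    [-0.01,0.92,0,0,0,0.288,0.8],
    [-0.01,0.92,0,0,0,0.288,0.8],
    [-0.01,0.92,0,0,0,0.288,0.8]
  ]
}}

```text
time_s: 35.07
tool_pos: [0.5951, -0.0912, 0.1555]
tcp_rot: [[-0.346, 0.938, -0.002], [0.938, 0.346, 0.0], [0.001, -0.002, -1.0]]
contact_force: [0.9, -0.1, -1.0]
finger_gap: 0.033
grasp_force: 29.9
```

Call:
{"op": "play_rows", "data": {
  "deltas": [
    [-0.01,0.92,0,0,0,0.288,0.8],
    [-0.01,0.92,0,0,0,0.288,0.8],
    [-0.01,0.92,0,0,0,0.288,0.8],
    [-0.01,0.92,0,0,0,0.288,0.8],
    [-0.01,0.92,0,0,0,0.288,0.8],
    [-0.01,0.92,0,0,0,0.288,0.8],
    [-0.01,0.92,0,0,0,0.288,0.8],
    [-0.01,0.92,0,0,0,0.288,0.8]
  ]
}}

```text
time_s: 35.73
tool_pos: [0.5931, 0.0926, 0.1555]
tcp_rot: [[-0.56, 0.829, -0.002], [0.829, 0.56, -0.0], [0.001, -0.002, -1.0]]
contact_force: [-0.2, 0.3, -1.0]
finger_gap: 0.0329
grasp_force: 30.0
```

Call:
{"op": "play_rows", "data": {
  "deltas": [
    [0,0,-0.4,0,0,0,0.8],
    [0,0,-0.5,0,0,0,0.8],
    [0,0,-0.5,0,0,0,0.8],
    [0,0,-0.5,0,0,0,0.8],
    [0,0,-0.4,0,0,0,0.8],
    [0,0,-0.2,0,0,0,0.8],
    [0,0,0,0,0,0,0.8],
    [0,0,0,0,0,0,0.8]
  ]
}}

```text
time_s: 36.4
tool_pos: [0.5939, 0.0914, 0.0942]
tcp_rot: [[-0.558, 0.83, -0.001], [0.83, 0.558, -0.0], [0.0, -0.001, -1.0]]
contact_force: [0.4, -0.2, 0.2]
finger_gap: 0.0332
grasp_force: 30.0
```

Call:
{"op": "play_rows", "data": {
  "deltas": [
    [0,0,-0.4,0,0,0,0.8],
    [0,0,-0.5,0,0,0,0.8],
    [0,0,-0.5,0,0,0,0.8],
    [0,0,-0.45,0,0,0,0.8],
    [0,0,-0.3,0,0,0,0.8],
    [0,0,-0.2,0,0,0,0.8],
    [0,0,-0.1,0,0,0,0.8],
    [0,0,0,0,0,0,0.8]
  ]
}}

```text
time_s: 37.07
tool_pos: [0.5943, 0.0916, 0.0337]
tcp_rot: [[-0.559, 0.829, 0.0], [0.829, 0.559, -0.0], [-0.0, 0.0, -1.0]]
contact_force: [-0.1, -0.9, -1.1]
finger_gap: 0.0334
grasp_force: 30.0
```

Call:
{"op": "play_rows", "data": {
  "deltas": [
    [0,0,0,0,0,0,0.8],
    [0,0,0,0,0,0,0.5],
    [0,0,0,0,0,0,0.3],
    [0,0,0,0,0,0,0],
    [0,0,0,0,0,0,0],
    [0,0,0,0,0,0,0],
    [0,0,0,0,0,0,0],
    [0,0,0,0,0,0,0]
  ]
}}

```text
time_s: 37.73
tool_pos: [0.5942, 0.0916, 0.0333]
tcp_rot: [[-0.559, 0.829, 0.0], [0.829, 0.559, 0.0], [-0.0, 0.0, -1.0]]
contact_force: [0.5, 0.5, 0.5]
finger_gap: 0.0856
grasp_force: 0.0
```

Call:
{"op": "play_rows", "data": {
  "deltas": [
    [0,0,0.6,0,0,0,0],
    [0,0,0.6,0,0,0,0],
    [0,0,0.8,0,0,0,0],
    [0,0,0.8,0,0,0,0],
    [0,0,0.8,0,0,0,0],
    [0,0,0.8,0,0,0,0],
    [0,0,0.4,0,0,0,0],
    [0,0,0.2,0,0,0,0]
  ]
}}

```text
time_s: 38.4
tool_pos: [0.5953, 0.0918, 0.1601]
tcp_rot: [[-0.559, 0.829, 0.003], [0.829, 0.559, 0.0], [-0.001, 0.003, -1.0]]
contact_force: [0.4, -0.0, 0.0]
finger_gap: 0.0854
grasp_force: 0.0
```

Call:
{"op": "play_rows", "data": {
  "deltas": [
    [0,0,0.8,0,0,0,0],
    [0,0,0.8,0,0,0,0],
    [0,0,0.8,0,0,0,0],
    [0,0,0.6,0,0,0,0],
    [0,0,0,0,0,0,0],
    [0,0,0,0,0,0,0],
    [0,0,0,0,0,0,0],
    [0,0,0,0,0,0,0]
  ]
}}

```text
time_s: 39.07
tool_pos: [0.5933, 0.0914, 0.2314]
tcp_rot: [[-0.559, 0.829, -0.003], [0.829, 0.559, -0.0], [0.001, -0.003, -1.0]]
contact_force: [0.2, -0.5, -0.2]
finger_gap: 0.085
grasp_force: 0.0
```

```bash
python3 - <<'E'
from m import *
caps('pics/w12.png',['ink_red','ink_yellow','ink_blue','ink_green','desk_rack'])
E
```

```text
39.07 [0.5933 0.0914 0.2314]
ink_red []
ink_yellow [([0.5333, 0.1847, 0.0063], 0.94)]
ink_blue [([0.566, 0.1375, 0.0038], 0.74)]
ink_green [([0.5922, 0.0971, 0.0063], 0.85)]
desk_rack [([0.5502, 0.162, -0.0019], 0.89)]
```

View pics/w12.png

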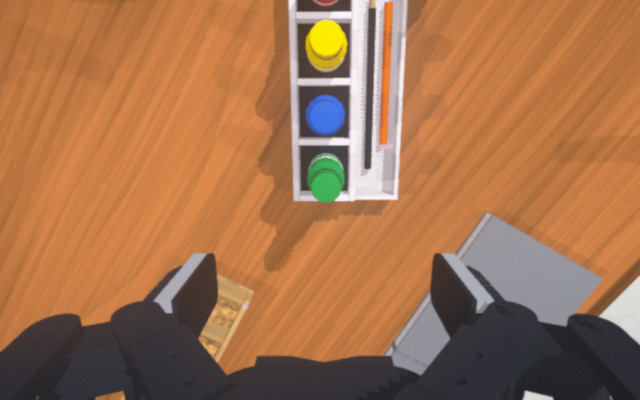

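Yellow (326,45), blue (325,115) and green (326,178) stand upright in places 2 to 4, and red's edge shows at (325,2) in place 1. The gripper is clear, so I'm handing in.

```bash
python3 -c "
from station import bot
print(bot.close_job())"
```

```text
the job is handed in; nothing more can be done
None
```

The job is handed in: red, yellow, blue and green stand upright in desk-rack places 1 to 4 from the left, matching the tab order, and the last measurements put each within about 6 mm of its place centre; the judge returned no verdict.

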